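# Poke a stuck dryer bearing up out of its bracket

### The arm

A 6-joint arm with a two-finger parallel gripper is mounted at the origin on the work surface. World frame = base frame: x ahead of the robot, y to its left, z up, the work surface at z = 0. Lengths are in m, angles in rad, forces in N, time in s.
With the tool pointing down it reaches from about 0.375 to 0.975 m from the base axis. Payload 3.8 kg.
Tool frame: the origin (TCP) lies midway between the tips of the shut fingers; the grasp point (between the pads) lies 19 mm behind it; z points along the fingers, y is the line along which they close (so a half turn about z gives the same grasp; the last joint's range is limited). The gripper opens to 85 mm and grips with 20 to 120 N. Pads are 22 mm wide; open, the fingers measure 114 mm over their backs; the gripper's body (76 mm by 85 mm) begins 54 mm behind the grasp point. The pads swing forward as they close: fully open they stand 13 mm farther back than shut.
Start: joints at [1.274, 0.264, 1.604, -0, 1.274, -0.037], TCP at [0.173, 0.652, 0.231] pointing down, gripper open.
Joint ranges: [-2.63, 2.63], [-0.94, 2.18], [0.31, 2.57], [-1.31, 4.45], [0, 2.66], [-2.55, 2.55]. Speed limits (rad/s): [2.57, 2.57, 3.14, 3.14, 3.14, 3.14].

### API

Orientations are given as a rotation vector (axis times angle).
In Python, from workcell import status, read_camera, workorder, masks_of gives the robot as it stands.
- The arm moves only by the tool drive_tool, never from a script. Its argument "rows" is a list of rows, each a list of 7 numbers: the turn, a rotation vector about the tool's x, y, z in degrees, then the shift along the tool's x, y, z in m, then the opening, from 0 (shut) to 1 (fully open). In form: [[ax, ay, az, tx, ty, tz, claw], ...]. A call has 1 to 8 rows; each row shifts and turns the commanded pose from where the row before left it, along the tool's axes as they then stand; what a row does not reach is not made up. A row lasts 1/12 s, in which the tool goes at most 41.7 mm and 7.16 degrees, less where a joint would pass 70% of its speed; a pose out of reach is approached as far as the arm can. A call is refused whole if a number of a shift passes 0.0417 or a number of a turn 7.16, either way. A call with a gripper value outside its range is refused whole. The fingers move at their own pace and stop on an object; "force" is the grip in N (left out, the last holds). Time passes only in rows, so rows that do not move let the fingers close. It gives the time, the measured TCP pose, the force, the opening and the grip force at its end, in the units of the state.
- status.read_state(): the state, without advancing time (a new reading comes with each control period).
- read_camera(name): name is "side" or "top"; returns a dict with "color" (384x512x3 uint8, red, green, blue), "intrinsics" (3x3 intrinsics, pixels), "D" ([k1, k2, p1, p2, k3] as OpenCV has them; the pictures are not rectified), "world_from_camera" (4x4, takes a point from camera to world coordinates). Camera axes: x right, y up, looking along -z (the intrinsics and any distortion apply to the point x, -y, -z); pixel columns grow to the right and rows downward; lengths in m; the calibration is good to about 2 mm. A picture is of the moment at which its call begins. There is no depth.
- workorder.finish_job(): hands the job in; it is judged then, once.
Trained networks look in a picture, given as the dict that the camera call returned (one of the last four; its "shot" number tells which), for a name from the list of things; names that differ only in an ending like _2 or _b are one class to them, and where a whole thing is asked for, a point or a joint stands for the part that bears it (a point fixed in the world has none). Each returns a list of dicts, best first, with "score" (0 to 1); they miss things now and then, are a little off and sometimes report something else, mostly with a low value. They report only what shows in the picture. A call takes as long as a camera call. They do not tell look-alikes from the thing itself.
- masks_of(picture, name): "mask" (384x512 bool, what is visible of it) and "bbox" ([left, top, right, bottom] in pixels, round what is visible of it).
The state is a dict: "time": time; "q": joint angles; "joint_vel": joint speeds; "joint_torque": joint torques, N m; "tool_pos": TCP position; "tcp_rot": TCP orientation; "wrist_force": force on the tool from outside, world axes, zero at the start; "torque": the same for the moment, N m; "width": opening from 0.0 (shut) to 1.0 (fully open); "grip_force": force on a finger pad.
Only numpy, scipy, OpenCV 4.12 (cv2) and the standard library are available. Lean on these libraries where they do the work, as an engineer would, in place of code of your own. Each camera call takes 0.05 s, during which the arm holds its last target. There are 200 camera calls.

### The job

A worn dryer bearing is stuck in its blue bracket. Pick up the red poker, feel gently from underneath for the off-centre access hole without pressing hard on anything, and poke the bearing up with the pin until it stands proud enough to grip. Then stand the poker upright on the bench clear of the bracket, pull the bearing out with the gripper and lay it in the grey tray, leaving the mug, detergent bottle and jar where they are.

Things in the scene. Friction and masses are not known exactly. Their poses are not given: they have to be found in the camera images.
- bracket: Blue bearing bracket, fixed. Origin on the bench straight below the bearing seat's axis; z up, x points from its free front edge to its post. Block 80 x 80 mm in x and y, centred on the axis, z 83 to 107 mm (the cover plate hangs to 77 mm), with open space below down to the bench. The block or its cover plate is spoilt if the poker presses on it with over 40 N; touch at 15 mm/s or slower.
- seat (a point): Centre of the mouth of the bearing seat, in the bracket's top face, 107 mm above the bench. The seat is a round recess 36 mm in diameter and 24 mm deep. Four spring plungers in its wall, 6 mm below the top face, grip the bearing's side.
- cover_mid (a point): Seat axis at the underside (z = 77 mm) of a fixed steel cover plate, 56 x 56 x 6 mm, the seat's floor. A 12 mm access hole goes through the plate, its centre 4.5 mm off the axis in a direction that differs each time (any angle) and cannot be seen from above. Find it by feel: the pin stops at 77 mm on the plate, but in the hole goes on to the bearing at 83 mm.
- post_foot (a point): Foot of the bracket's only support, at bracket x = 72.5 mm, y = 0, on the bench. The post fills bracket x 60 to 85 mm, 60 mm wide; its base plate, 12 mm high and 110 mm wide, x 50 to 120 mm.
- bearing: Worn steel bearing, a disc 34 mm in diameter, 22 mm high, closed below, black seal and brass hub on top. Origin at its underside's centre. Starts on the seat's floor, top 2 mm below the bracket's top. Takes about 4 to 20 N to slide up, stays where pushed: raised 13 mm it stands 11 mm proud, above 16 mm it comes loose. Spoilt if the poker presses on it with over 40 N; touch at 15 mm/s or slower.
- poker: Red C-shaped poker, 0.35 kg, loose, standing on its foot. Origin under the foot, straight below the pin; z up; C lies in its xz plane, open towards +x. Foot: x -66 to +20 mm, 44 mm wide, 12 mm thick. Spine: x -66 to -54 mm, 24 mm wide. Upper arm: z 95 to 107 mm, 24 mm wide.
- pin_tip (a point): Tip of the poker's steel pin, which points up from the foot: 44 mm above the poker's origin, 8 mm in diameter, 32 mm long, the last 1 mm tapered to 6.4 mm.
- handle (a point): Grip point on the poker's black handle, 24 x 24 mm square (sides along the poker's x and y), z 107 to 157 mm over the poker's origin, straight above the pin. This point is 135 mm over the origin.
- tray: Grey open tray, fixed, 140 x 140 mm outside, 30 mm high, walls and floor 4 mm. Origin at the centre of its underside.
- mug: Blue mug, 76 mm in diameter, 85 mm high, origin at the centre of its underside. Bystander.
- detergent: Blue detergent bottle, 70 mm in diameter, 190 mm high, origin at the centre of its underside. Bystander.
- jar: Amber grease jar, 60 mm in diameter, 70 mm high, origin at the centre of its underside. Bystander.
Things that resemble listed ones, but are neither listed nor needed, are in the scene too. Of the things like the bearing, leave any that is purple; of the rest the smaller one is meant.

How it is judged:
On the way, in this order (a step that is already met when the one before it is completed fails the run):
1. the poker's pin has pushed the bearing up to stand at least 6 mm proud of the bracket, still in its seat (z of bearing in the frame of bracket between 0.091 and 0.107 m and contact force between poker and bearing above 0.2 N and horizontal distance between bearing and seat below 0.008 m), for 0.1 s.
2. the bearing is held by the gripper, clear above the bracket (height (world z) of bearing above 0.112 m and contact force between the fingers and bearing above 0.5 N), for 0.1 s.
At the end, for the whole second after the job is handed in: The bearing rests in the tray (its underside's centre within 55 mm of the tray's middle along each side, below 25 mm), still; the poker stands upright (within 0.1 rad) on the bench, still, its pin more than 60 mm from the seat axis; nothing is held (x of bearing in the frame of tray between -0.055 and 0.055 m and y of bearing in the frame of tray between -0.055 and 0.055 m and z of bearing in the frame of tray below 0.025 m and linear speed of each of bearing, poker below 0.02 m/s and angle between poker's own z axis and vertical below 0.1 rad and height (world z) of poker below 0.005 m and horizontal distance between poker and seat above 0.06 m); the robot touches nothing.
It fails at once if the poker presses on the bracket or its cover plate with more than 40 N (contact force between poker and bracket above 40 N).
It fails at once if the poker presses on the bearing with more than 40 N (contact force between poker and bearing above 40 N).
It fails at once if the mug, the detergent bottle or the jar is shifted by more than 30 mm (distance of any of mug, detergent, jar from where it was at the start of the episode above 0.03 m).
It also fails if it takes over 64 s, if anything falls off the work surface, if the arm or the gripper's body presses on something with over 40 N, if the wrist force passes 120 N, or if a joint passes its speed limit or range.

## Working session

There is one attempt and no reset: what is moved stays moved. The work goes in short steps, Python scripts to look and compute and a tool call to move; the robot and the scene stay as the last step left them, time stands still between calls to the robot, and variables do not carry over. Pictures are saved under pics/ and viewed, at most 10 in all, crops included, and the job is handed in when it is done.

Besides the shell and the picture viewer there is one more tool, called after "Request:" by a JSON object that holds its "fn" and its "kwargs", one argument or row to a line. drive_tool: Moves the arm, as the interface text tells. Its arguments: {"type":"object","properties":{"rows":{"type":"array"},"force":{"type":"number"}},"required":["rows"]}

```bash
mkdir -p pics
cat > h.py <<'E'
import numpy as np, cv2
from workcell import status, read_camera, workorder, masks_of
def ray(p,uv):
    K=np.array(p["intrinsics"],float);D=np.array(p["D"],float);T=np.array(p["world_from_camera"])
    n=cv2.undistortPoints(np.array(uv,float).reshape(-1,1,2),K,D).reshape(-1,2)
    d=np.c_[n[:,0],-n[:,1],-np.ones(len(n))]@T[:3,:3].T
    return T[:3,3],d
def at_z(p,uv,z):
    o,d=ray(p,uv); return o+d*((z-o[2])/d[:,2])[:,None]
def proj(p,X):
    K=np.array(p["intrinsics"],float);D=np.array(p["D"],float);T=np.array(p["world_from_camera"])
    c=(np.atleast_2d(X)-T[:3,3])@T[:3,:3]; c=c*[1,-1,-1]
    return cv2.projectPoints(c,np.zeros(3),np.zeros(3),K,D)[0].reshape(-1,2)
def save(n,a): cv2.imwrite(f"pics/{n}.png",cv2.cvtColor(np.ascontiguousarray(a),cv2.COLOR_RGB2BGR))
E
python3 - <<'E'
from h import *
print(status.read_state())
for c in("top","side"):
    p=read_camera(c); save(c,p["color"]); print(c,np.round(p["world_from_camera"],3).tolist(),np.round(p["intrinsics"],1).tolist())
    for n in("bracket","bearing","poker","pin_tip","handle","tray","mug","detergent","jar"):
        print(n,[(round(m["score"],2),[int(x) for x in m["bbox"]]) for m in masks_of(p,n)])
E
```

```text
{'time': 0.0, 'q': array([ 1.27412125e+00,  2.64761496e-01,  1.60539164e+00,  1.73516616e-05,
        1.27370027e+00, -3.68654112e-02]), 'joint_vel': array([-4.10819845e-04, -1.70886187e-03,  1.63745476e-03, -1.39876523e-03,
       -1.37666217e-05, -8.23041075e-04]), 'joint_torque': array([-4.80349954e-04, -5.15138376e+01, -3.67297375e+01,  2.32328409e-05,
        1.31181080e-02,  2.08465360e-05]), 'tool_pos': array([0.17316235, 0.65164504, 0.22994688]), 'tcp_rot': array([-0.40691817, -3.114731  ,  0.00349714]), 'wrist_force': array([ 0.40938557, -0.0254888 ,  0.40778384]), 'torque': array([-0.02588261,  0.02870029, -0.01306673]), 'grip_force': 0.0, 'width': 0.9990031760814074}
top [[0.003, 0.989, -0.146, 0.406], [-1.0, 0.001, -0.011, 0.037], [-0.01, 0.146, 0.989, 1.308], [0.0, 0.0, 0.0, 1.0]] [[481.8, 0.0, 262.0], [0.0, 481.8, 189.8], [0.0, 0.0, 1.0]]
bracket [(0.7, [268, 155, 309, 213])]
bearing [(0.64, [286, 192, 302, 202]), (0.48, [317, 183, 337, 198]), (0.47, [237, 188, 259, 208])]
poker [(0.79, [153, 210, 188, 244])]
pin_tip [(0.66, [157, 210, 183, 249])]
handle [(0.77, [156, 211, 181, 246])]
tray [(0.88, [344, 211, 412, 272])]
mug [(0.79, [175, 133, 217, 167])]
detergent [(0.27, [342, 209, 407, 271]), (0.16, [264, 152, 312, 212])]
jar [(0.78, [349, 143, 377, 170])]
side [[-0.957, 0.233, -0.174, 0.452], [-0.29, -0.747, 0.598, 0.619], [0.01, 0.622, 0.783, 0.846], [0.0, 0.0, 0.0, 1.0]] [[424.9, 0.0, 254.8], [0.0, 424.9, 194.4], [0.0, 0.0, 1.0]]
bracket [(0.65, [226, 156, 301, 215])]
bearing [(0.77, [255, 222, 279, 246]), (0.63, [274, 169, 291, 179])]
poker [(0.8, [258, 287, 309, 341])]
pin_tip [(0.96, [260, 285, 305, 338])]
handle [(0.71, [256, 283, 305, 340])]
tray [(0.59, [315, 125, 368, 166]), (0.44, [229, 159, 302, 212])]
mug [(0.79, [175, 233, 210, 291])]
detergent [(0.86, [125, 294, 175, 360])]
jar [(0.8, [246, 113, 270, 146])]
```

View pics/top.png

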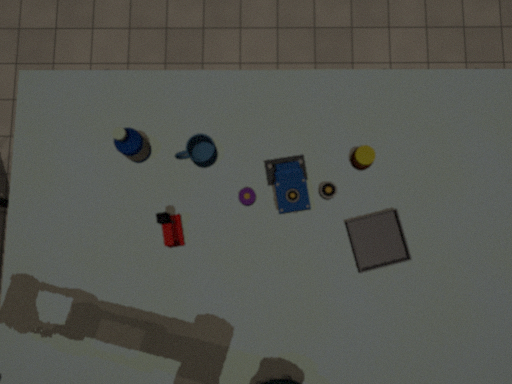

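View pics/side.png

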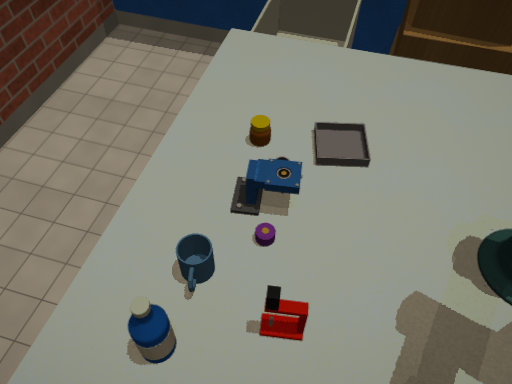

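Run:
```python
from h import *
t=read_camera("top")["color"]; s=read_camera("side")["color"]
def g(a): return np.clip(a.astype(float)*1.3,0,255).astype(np.uint8)
r=lambda a:cv2.resize(g(a),(400,300),interpolation=cv2.INTER_CUBIC)
A=np.vstack([np.hstack([r(t[145:220,235:335]),r(s[145:220,225:325])]),np.hstack([r(t[190:265,130:230]),r(s[275:350,240:340])])])
save("crops",A)
```

```text
(no output)
```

View pics/crops.png

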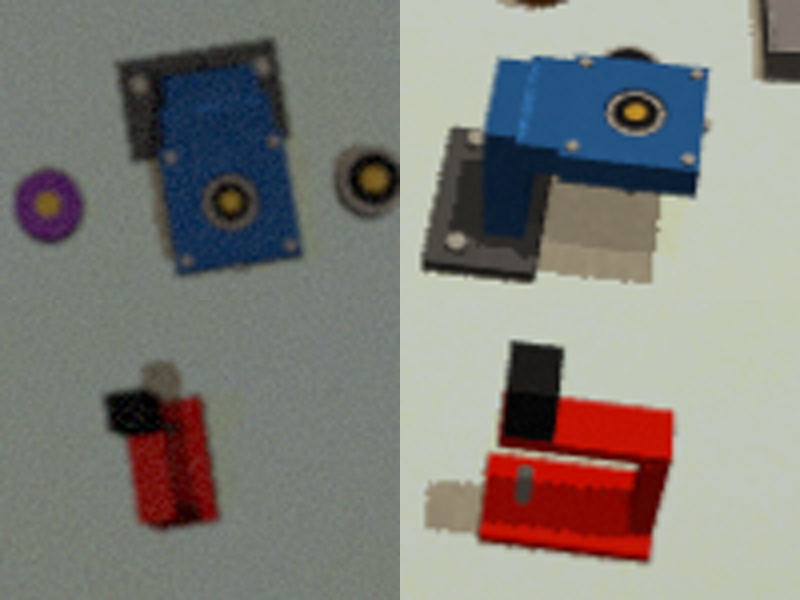

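```bash
cat > fit.py <<'E'
from h import *
from scipy.optimize import minimize
BR=[(-.04,.04,-.04,.04,.083,.107),(.04,.06,-.03,.03,.083,.107),(.06,.085,-.03,.03,.012,.107)]
PK=[(-.066,.020,-.022,.022,0,.012),(-.066,-.054,-.012,.012,0,.107),(-.066,.012,-.012,.012,.095,.107),(-.012,.012,-.012,.012,.107,.157)]
U=4
def render(p,boxes,q,off):
    c,s=np.cos(q[2]),np.sin(q[2]); m=np.zeros((384*U,512*U),np.uint8)
    for b in boxes:
        X=np.array([(x,y,z) for x in b[:2] for y in b[2:4] for z in b[4:]])
        W=np.c_[c*X[:,0]-s*X[:,1]+q[0],s*X[:,0]+c*X[:,1]+q[1],X[:,2]]
        uv=(proj(p,W)+off+.5)*U
        cv2.fillConvexPoly(m,cv2.convexHull(uv.astype(np.float32)).astype(np.int32),255)
    return cv2.resize(m,(512,384),interpolation=cv2.INTER_AREA)/255.
def fit(ps,masks,boxes,q0):
    def cost(v,ks):
        return sum(np.abs(render(ps[k],boxes,v[:3],v[3:5] if k==1 and len(v)>3 else np.zeros(2))-masks[k]).sum()/masks[k].sum() for k in ks)
    out=[]
    for ks in([0],[1],[0,1]):
        best=None
        q=np.array(q0,float)
        for _ in range(3):
            S=np.vstack([q]+[q+d for d in np.diag([.01,.01,.15])])
            r=minimize(cost,q,args=(ks,),method="Nelder-Mead",options=dict(initial_simplex=S,xatol=1e-5,fatol=1e-5)); q=r.x
        out.append((np.round(q,4),round(r.fun,3)))
    return out
def box(m,b,pad=6):
    k=np.zeros_like(m); k[b[1]-pad:b[3]+pad,b[0]-pad:b[2]+pad]=1; return m*k
def hsv(p): return cv2.cvtColor(cv2.GaussianBlur(p["color"],(3,3),0),cv2.COLOR_RGB2HSV)
def avg(c,n=4):
    P=[read_camera(c) for _ in range(n)]; p=P[-1]; p["color"]=np.mean([x["color"] for x in P],0).astype(np.uint8); return p
def redblack(p,b):
    h=hsv(p); red=((h[...,0]<12)|(h[...,0]>168))&(h[...,1]>120)
    blk=(h[...,2]<45)
    return box((red|blk).astype(float),b)
def blue(p,b):
    h=hsv(p); m=((h[...,0]>95)&(h[...,0]<125)&(h[...,1]>110)).astype(np.uint8)
    return box(cv2.morphologyEx(m,cv2.MORPH_CLOSE,cv2.getStructuringElement(cv2.MORPH_ELLIPSE,(21,21))).astype(float),b)
E
python3 - <<'E'
from fit import *
t=avg("top");s=avg("side")
g=at_z(t,[(292,196),(172,218),(377,240),(328,190),(247,196),(202,150),(363,156),(132,145)],.1); print(np.round(g,3).tolist())
# poker: x axis direction: foot spine end is image-down (174,245): points to -x(robot). 
b=at_z(t,[(292,196)],.105)[0]; print("bear top",b, "side",at_z(s,[(284,173)],.105)[0])
print(fit([t,s],[blue(t,[268,155,311,213]),blue(s,[232,156,301,215])],BR,[b[0],b[1],0.1]))
pk=at_z(t,[(165,217)],.14)[0]; print(pk)
print(fit([t,s],[redblack(t,[155,210,186,246]),redblack(s,[260,287,309,341])],PK,[pk[0],pk[1],0.15]))
# tray corners
tc=[(345,220),(397,209),(410,259),(359,272)]; print("tray",at_z(t,tc,.03).round(3).tolist())
np.save("m.npy",np.hstack([blue(t,[268,155,311,213]),redblack(t,[155,210,186,246])]))
E
```

```text
[[0.57, -0.026, 0.1], [0.513, 0.277, 0.1], [0.459, -0.237, 0.1], [0.585, -0.117, 0.1], [0.569, 0.088, 0.1], [0.689, 0.205, 0.1], [0.673, -0.208, 0.1], [0.702, 0.385, 0.1]]
bear top [ 0.5688926  -0.02561512  0.105     ] side [ 0.57026724 -0.02788236  0.105     ]
[(array([ 0.5741, -0.0256,  0.1643]), np.float64(0.102)), (array([ 0.5722, -0.0294,  0.1601]), np.float64(0.087)), (array([ 0.5728, -0.0279,  0.183 ]), np.float64(0.218))]
[0.51221125 0.28573449 0.14      ]
[(array([0.5108, 0.2931, 0.2006]), np.float64(0.121)), (array([0.5119, 0.2906, 0.157 ]), np.float64(0.097)), (array([0.5115, 0.2924, 0.2009]), np.float64(0.229))]
tray [[0.515, -0.17, 0.03], [0.544, -0.308, 0.03], [0.413, -0.337, 0.03], [0.379, -0.203, 0.03]]
```

```bash
cat > go.py <<'E'
# prints tool-axis shift from commanded/measured pose to a goal
from h import *
from scipy.spatial.transform import Rotation as R
import sys
def to(goal,h=None):
    s=status.read_state(); M=R.from_rotvec(s["tcp_rot"]).as_matrix()
    d=M.T@(np.array(goal)-s["tool_pos"])
    print("t",round(s["time"],2),"pos",s["tool_pos"].round(4),"heading",round(np.arctan2(M[1,1],M[0,1]),4),"tool z",M[:,2].round(4),"shift",d.round(4),"F",s["wrist_force"].round(2),"w",round(s["width"],3))
E
python3 - <<'E'
from fit import *
t=avg("top");s=avg("side")
for n,p,b,z in(("top",t,(282,186,303,206),.105),("side",s,(274,164,294,182),.105)):
    h=hsv(p); m=box(((h[...,0]>12)&(h[...,0]<35)&(h[...,1]>100)).astype(float),b,0)
    # brass hub, grey ring+seal = not blue
    nb=box(1-((h[...,0]>95)&(h[...,0]<125)&(h[...,1]>110)).astype(float),b,0)
    for nm,k in(("hub",m),("disc",nb)):
        v,u=np.nonzero(k); print(n,nm,len(u),(u.mean().round(2),v.mean().round(2)),at_z(p,[(u.mean(),v.mean())],z)[0].round(4))
for n,p,b in(("top",t,(155,210,172,224)),("side",s,(262,284,284,312))):
    k=box((hsv(p)[...,2]<45).astype(float),b,0); v,u=np.nonzero(k); print(n,len(u),u.min(),u.max(),v.min(),v.max())
print(at_z(t,[(345,220),(397,209),(410,259),(359,272)],.03).mean(0))
E
```

```text
top hub 42 (np.float64(292.17), np.float64(194.95)) [ 0.5716 -0.0261  0.105 ]
top disc 176 (np.float64(292.07), np.float64(195.09)) [ 0.5712 -0.0258  0.105 ]
side hub 36 (np.float64(283.5), np.float64(172.5)) [ 0.5718 -0.029   0.105 ]
side disc 148 (np.float64(283.51), np.float64(172.78)) [ 0.5715 -0.0282  0.105 ]
top 147 157 171 212 223
side 279 266 279 286 310
[ 0.46289697 -0.25439581  0.03      ]
```

Request:
{"fn": "drive_tool", "kwargs": {
  "rows": [
    [0,0,6.6,0,0,0,1],
    [0,0,6.6,0,0,0,1],
    [0,0,6.6,0,0,0,1],
    [0,0,6.6,0,0,0,1],
    [0,0,6.6,0,0,0,1],
    [0,0,6.6,0,0,0,1],
    [0,0,6.6,0,0,0,1],
    [0,0,6.6,0,0,0,1]
  ]
}}

```text
time: 2.57
tool_pos: [0.1734, 0.6523, 0.2313]
tcp_rot: [1.757, 2.604, -0.0]
wrist_force: [-0.5, 0.3, 0.1]
width: 1.003
grip_force: 0.0
```

Request:
{"fn": "drive_tool", "kwargs": {
  "rows": [
    [0,0,6.6,0,0,0,1],
    [0,0,6.8,0,0,0,1],
    [0,0,0,-0.035,0.024,0,1],
    [0,0,0,-0.035,0.024,0,1],
    [0,0,0,-0.035,0.024,0,1],
    [0,0,0,-0.035,0.024,0,1],
    [0,0,0,-0.035,0.024,0,1],
    [0,0,0,-0.035,0.024,0,1]
  ]
}}

```text
time: 3.23
tool_pos: [0.346, 0.4691, 0.2315]
tcp_rot: [2.041, 2.388, 0.001]
wrist_force: [1.3, 0.7, 0.2]
width: 1.0
grip_force: 0.0
```

Request:
{"fn": "drive_tool", "kwargs": {
  "rows": [
    [0,0,0,-0.035,0.024,0,1],
    [0,0,0,-0.035,0.024,0,1],
    [0,0,0,-0.035,0.024,0,1],
    [0,0,0,-0.035,0.024,0,1],
    [0,0,0,-0.035,0.024,0,1],
    [0,0,0,-0.02,0.016,0,1],
    [0,0,0,0,0,0,1]
  ]
}}

```text
time: 3.82
tool_pos: [0.5106, 0.298, 0.2315]
tcp_rot: [2.046, 2.38, 0.001]
wrist_force: [-0.5, -0.2, 0.7]
width: 1.002
grip_force: 0.0
```

```bash
python3 -c "
from go import *
to([.5115,.292,.116])"
```

```text
t 3.82 pos [0.5106 0.298  0.2315] heading 0.1507 tool z [ 0.0023 -0.0013 -1.    ] shift [-0.0059 -0.0002  0.1155] F [-0.5  -0.21  0.68] w 1.002
```

Request:
{"fn": "drive_tool", "kwargs": {
  "rows": [
    [0,0,0,-0.006,0,0.03,1],
    [0,0,0,0,0,0.03,1],
    [0,0,0,0,0,0.03,1],
    [0,0,0,0,0,0.0225,1],
    [0,0,0,0,0,0,0],
    [0,0,0,0,0,0,0],
    [0,0,0,0,0,0,0],
    [0,0,0,0,0,0,0]
  ],
  "force": 100
}}

```text
time: 4.48
tool_pos: [0.5093, 0.2971, 0.1213]
tcp_rot: [2.041, 2.387, 0.006]
wrist_force: [-0.1, 0.9, 0.3]
width: 0.453
grip_force: 0.0
```

Request:
{"fn": "drive_tool", "kwargs": {
  "rows": [
    [0,0,0,0,0,0,0],
    [0,0,0,0,0,0,0],
    [0,0,0,0,0,0,0],
    [0,0,0,0,0,0,0]
  ]
}}

```text
time: 4.82
tool_pos: [0.5097, 0.2968, 0.1214]
tcp_rot: [2.041, 2.386, 0.007]
wrist_force: [1.4, -0.1, 6.9]
width: 0.268
grip_force: 98.4
```

Request:
{"fn": "drive_tool", "kwargs": {
  "rows": [
    [0,0,0,0,0,-0.02,0],
    [0,0,0,0,0,-0.03,0],
    [0,0,0,0,0,-0.03,0],
    [0,0,0,0,0,-0.02,0],
    [0,0,0,0,0,0,0],
    [0,0,0,0,0,0,0]
  ]
}}

```text
time: 5.32
tool_pos: [0.5084, 0.2961, 0.2196]
tcp_rot: [2.042, 2.387, 0.004]
wrist_force: [0.2, -1.3, -3.7]
width: 0.267
grip_force: 99.0
```

Run:
```python
from go import *
to([.5115,.292,.116])
s=read_camera("side");t=read_camera("top")
a=np.hstack([cv2.resize(s["color"][200:350,220:370],(400,400)),cv2.resize(t["color"][150:300,100:250],(400,400))]);save("lift",a)
to([.5115,.292,.116])
```

```text
t 5.32 pos [0.5084 0.2961 0.2196] heading 0.1555 tool z [ 0.0021  0.0011 -1.    ] shift [-0.0047  0.0022  0.1036] F [ 0.22 -1.26 -3.66] w 0.267
t 5.42 pos [0.5065 0.2951 0.2163] heading 0.1555 tool z [-0.0034 -0.0018 -1.    ] shift [-0.0037  0.0048  0.1003] F [-1.51  0.3  -4.68] w 0.262
```

View pics/lift.png

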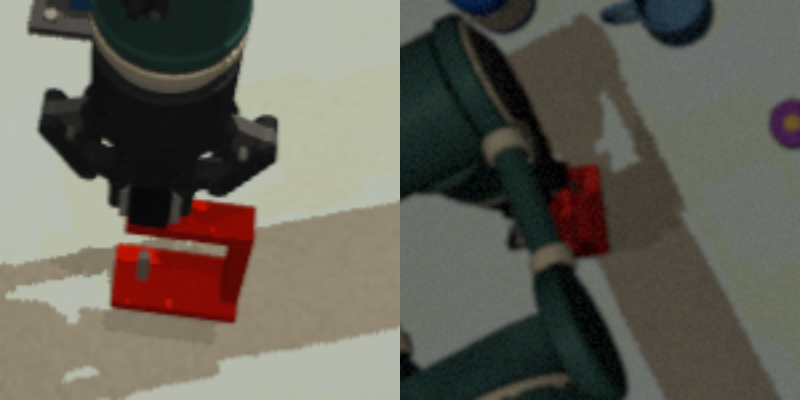

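Request:
{"fn": "drive_tool", "kwargs": {
  "rows": [
    [0,0,0,-0.02,-0.009,0,0],
    [0,0,0,-0.035,-0.009,0,0],
    [0,0,0,-0.035,-0.009,0,0],
    [0,0,0,-0.035,-0.009,0,0],
    [0,0,0,-0.035,-0.009,0,0],
    [0,0,0,-0.035,-0.009,0,0],
    [0,0,0,-0.035,-0.009,0,0],
    [0,0,0,-0.035,-0.009,0,0]
  ]
}}

```text
time: 6.08
tool_pos: [0.4755, 0.0214, 0.2158]
tcp_rot: [-2.039, -2.385, 0.005]
wrist_force: [0.6, -0.6, -2.7]
width: 0.267
grip_force: 99.0
```

Request:
{"fn": "drive_tool", "kwargs": {
  "rows": [
    [0,0,0,-0.035,-0.009,0,0],
    [0,0,0,-0.0285,0,0,0],
    [0,0,0,0,0,0.02,0],
    [0,0,0,0,0,0.03,0],
    [0,0,0,0,0,0.024,0],
    [0,0,0,0,0,0,0],
    [0,0,0,0,0,0,0],
    [0,0,0,0,0,0,0]
  ]
}}

```text
time: 6.75
tool_pos: [0.4786, -0.0411, 0.1446]
tcp_rot: [-2.041, -2.387, 0.001]
wrist_force: [0.0, 0.1, -2.6]
width: 0.266
grip_force: 99.3
```

Run:
```python
from fit import *
from go import to
for i in range(4): to([.4776,-.0419,.143]); s=read_camera("side"); t=read_camera("top")
p=avg("side"); save("pre",cv2.resize(p["color"][100:280,200:440],(800,600)))
to([.4776,-.0419,.143])
```

```text
t 6.75 pos [ 0.4786 -0.0411  0.1446] heading 0.1558 tool z [-1.e-03  2.e-04 -1.e+00] shift [-0.0007 -0.0011  0.0016] F [ 0.03  0.15 -2.61] w 0.266
t 6.85 pos [ 0.4801 -0.0412  0.1463] heading 0.156 tool z [ 2.6e-03 -4.0e-04 -1.0e+00] shift [-0.0003 -0.0025  0.0033] F [-0.54 -0.7  -3.57] w 0.266
t 6.95 pos [ 0.4801 -0.0412  0.1465] heading 0.156 tool z [ 3.2e-03 -4.0e-04 -1.0e+00] shift [-0.0003 -0.0026  0.0035] F [-0.59 -0.4  -4.06] w 0.265
t 7.05 pos [ 0.4797 -0.0412  0.1461] heading 0.156 tool z [ 2.4e-03 -3.0e-04 -1.0e+00] shift [-0.0004 -0.0022  0.0031] F [-0.7  -0.12 -3.25] w 0.267
t 7.35 pos [ 0.4788 -0.0412  0.1449] heading 0.1556 tool z [ 2.e-04 -1.e-04 -1.e+00] shift [-0.0005 -0.0013  0.0019] F [ 0.17  0.33 -3.33] w 0.269
```

View pics/pre.png

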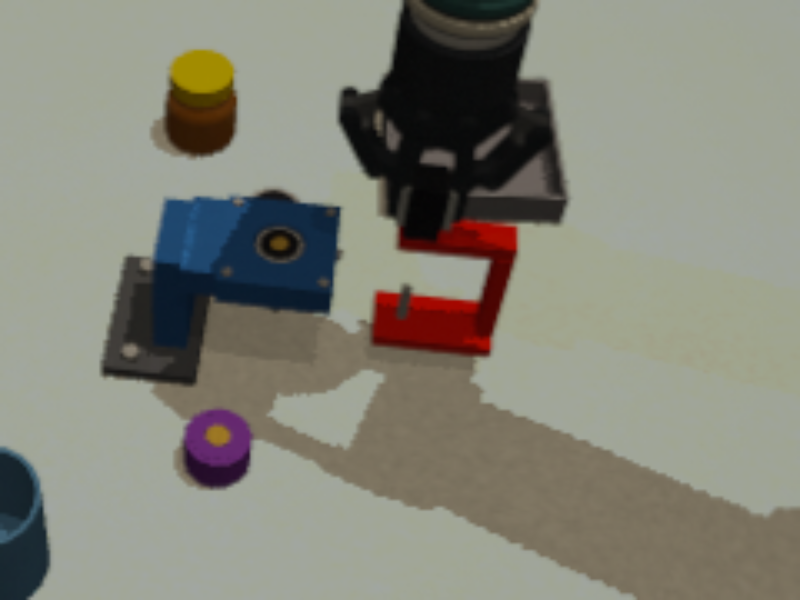

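Run:
```python
from fit import *
import fit
from go import to
to([.4776,-.0419,.143])
Z=[];ps=[]
for i in range(6):
    Z.append(status.read_state()["tool_pos"]); ps.append(read_camera("side"))
p=ps[-1]; p["color"]=np.mean([x["color"] for x in ps],0).astype(np.uint8)
tc=np.mean(Z,0); print("tcp",tc.round(4))
h=hsv(p); red=(((h[...,0]<12)|(h[...,0]>168))&(h[...,1]>120)).astype(float)
red[:, :308]=0; red[:,362:]=0; red[:158]=0; red[212:]=0
w=np.ones_like(red); w[:173,:340]=0
def cost(v,free):
    q=[v[0],v[1],.156]; z=v[2] if free else tc[2]-.1205
    B=[(a,b,c,d,e+z,f+z) for a,b,c,d,e,f in PK[:3]]
    B.append(None) if 0 else None
    return (np.abs(render(p,B,q,np.zeros(2))-red)*w).sum()/red.sum()
for free in(0,1):
  x=np.array([tc[0],tc[1],tc[2]-.1205][:3 if free else 2])
  for _ in range(3): r=minimize(cost,x,args=(free,),method="Nelder-Mead",options=dict(initial_simplex=np.vstack([x]+[x+d for d in np.eye(len(x))*.006]))); x=r.x
  print(free,x.round(4),r.fun.round(3),"z assumed",(tc[2]-.1205).round(4))
  d=x[:2]-tc[:2]; c,s=np.cos(.156),np.sin(.156); print("poker-tcp in bracket axes",(c*d[0]+s*d[1]).round(4),(-s*d[0]+c*d[1]).round(4))
```

```text
t 7.35 pos [ 0.4788 -0.0412  0.1449] heading 0.1556 tool z [ 2.e-04 -1.e-04 -1.e+00] shift [-0.0005 -0.0013  0.0019] F [ 0.17  0.33 -3.33] w 0.269
tcp [ 0.4787 -0.0412  0.1448]
0 [ 0.481  -0.0485] 0.104 z assumed 0.0243
poker-tcp in bracket axes 0.0011 -0.0076
1 [ 0.4808 -0.0454  0.0285] 0.105 z assumed 0.0243
poker-tcp in bracket axes 0.0014 -0.0045
```

Request:
{"fn": "drive_tool", "kwargs": {
  "rows": [
    [0,0,0,0.0024,0.01,0.002,0],
    [0,0,0,0.002,0.018,0,0],
    [0,0,0,0,0.018,0,0],
    [0,0,0,0,0.018,0,0],
    [0,0,0,0,0.014,0,0],
    [0,0,0,0,0.009,0,0],
    [0,0,0,0,0.0058,0,0],
    [0,0,0,0,0,0,0]
  ]
}}

```text
time: 8.32
tool_pos: [0.5709, -0.0222, 0.1425]
tcp_rot: [2.042, 2.388, 0.0]
wrist_force: [-1.2, 0.3, -3.1]
width: 0.266
grip_force: 99.5
```

Request:
{"fn": "drive_tool", "kwargs": {
  "rows": [
    [0,0,0,0,0,0,0],
    [0,0,0,0,0,0,0],
    [0,0,0,0,0,0,0],
    [0,0,0,0,0,0,0],
    [0,0,0,0,0,0,0]
  ]
}}

```text
time: 8.73
tool_pos: [0.5693, -0.0226, 0.1429]
tcp_rot: [2.042, 2.387, -0.0]
wrist_force: [-0.6, -0.5, -3.7]
width: 0.265
grip_force: 99.5
```

Run:
```python
from go import *
for i in range(4): to([.5697,-.0225,.1424]); p=read_camera("side")
save("in",cv2.resize(p["color"][120:240,200:360],(800,600)))
```

```text
t 8.73 pos [ 0.5693 -0.0226  0.1429] heading 0.1554 tool z [ 0. -0. -1.] shift [0.     0.0004 0.0005] F [-0.59 -0.52 -3.75] w 0.265
t 8.78 pos [ 0.5695 -0.0226  0.1429] heading 0.1554 tool z [ 2.e-04 -0.e+00 -1.e+00] shift [0.0001 0.0003 0.0005] F [ 0.38  0.4  -3.24] w 0.268
t 8.83 pos [ 0.5695 -0.0226  0.1429] heading 0.1555 tool z [ 1.e-04 -0.e+00 -1.e+00] shift [0.     0.0002 0.0005] F [ 1.09 -0.04 -3.31] w 0.272
t 8.88 pos [ 0.5696 -0.0225  0.1429] heading 0.1555 tool z [ 2.e-04 -1.e-04 -1.e+00] shift [0.     0.0001 0.0005] F [ 0.38  0.24 -3.43] w 0.264
```

View pics/in.png

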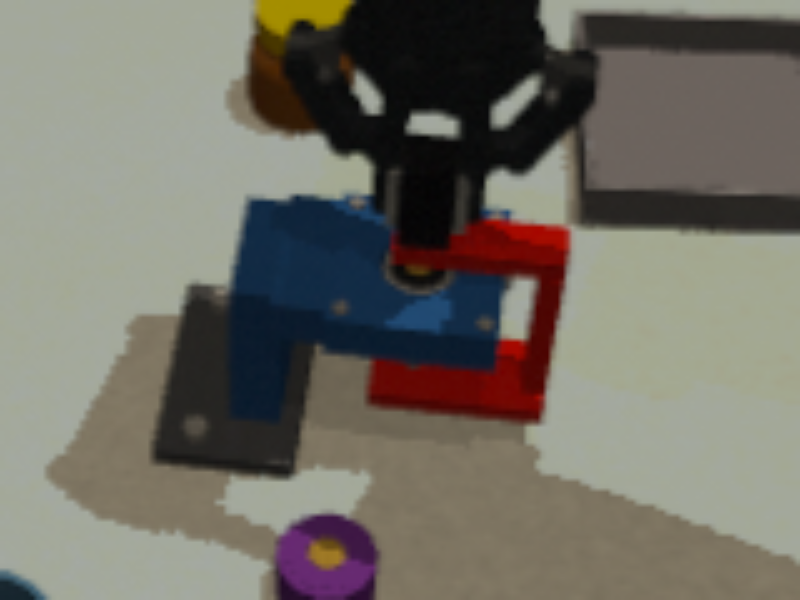

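Request:
{"fn": "drive_tool", "kwargs": {
  "rows": [
    [0,0,0,0,0.0045,-0.004,0],
    [0,0,0,0,0,-0.003,0],
    [0,0,0,0,0,0,0],
    [0,0,0,0,0,-0.001,0],
    [0,0,0,0,0,-0.001,0],
    [0,0,0,0,0,-0.001,0],
    [0,0,0,0,0,0,0]
  ]
}}

```text
time: 9.52
tool_pos: [0.5743, -0.0218, 0.153]
tcp_rot: [2.042, 2.387, 0.0]
wrist_force: [0.3, 1.1, -3.4]
width: 0.268
grip_force: 99.5
```

Request:
{"fn": "drive_tool", "kwargs": {
  "rows": [
    [0,0,0,0,0,-0.001,0],
    [0,0,0,0,0,0,0]
  ]
}}

```text
time: 9.68
tool_pos: [0.5742, -0.0218, 0.1539]
tcp_rot: [2.042, 2.387, 0.0]
wrist_force: [0.9, 0.1, -3.0]
width: 0.269
grip_force: 99.5
```

Request:
{"fn": "drive_tool", "kwargs": {
  "rows": [
    [0,0,0,0,0,-0.001,0],
    [0,0,0,0,0,0,0]
  ]
}}

```text
time: 9.85
tool_pos: [0.574, -0.0218, 0.1544]
tcp_rot: [-2.042, -2.387, 0.0]
wrist_force: [0.5, -0.1, -5.1]
width: 0.266
grip_force: 98.8
```

Request:
{"fn": "drive_tool", "kwargs": {
  "rows": [
    [0,0,0,0,0,-0.001,0],
    [0,0,0,0,0,0,0]
  ]
}}

```text
time: 10.02
tool_pos: [0.5738, -0.0218, 0.1547]
tcp_rot: [-2.042, -2.387, 0.001]
wrist_force: [2.6, 0.4, -10.6]
width: 0.271
grip_force: 98.4
```

Request:
{"fn": "drive_tool", "kwargs": {
  "rows": [
    [0,0,0,0,0,0.004,0],
    [0,0,0,0.0032,-0.0013,0,0],
    [0,0,0,0,0,0,0],
    [0,0,0,0,0,-0.001,0],
    [0,0,0,0,0,-0.001,0],
    [0,0,0,0,0,-0.001,0],
    [0,0,0,0,0,-0.001,0],
    [0,0,0,0,0,0,0]
  ]
}}

```text
time: 10.68
tool_pos: [0.5728, -0.0189, 0.1564]
tcp_rot: [2.042, 2.387, 0.001]
wrist_force: [-0.0, -0.9, -3.8]
width: 0.264
grip_force: 99.7
```

Request:
{"fn": "drive_tool", "kwargs": {
  "rows": [
    [0,0,0,0,0,0.004,0],
    [0,0,0,0.0013,-0.0032,0,0],
    [0,0,0,0,0,0,0],
    [0,0,0,0,0,-0.001,0],
    [0,0,0,0,0,-0.001,0],
    [0,0,0,0,0,-0.001,0],
    [0,0,0,0,0,-0.001,0],
    [0,0,0,0,0,0,0]
  ]
}}

```text
time: 11.35
tool_pos: [0.5688, -0.018, 0.1549]
tcp_rot: [-2.042, -2.387, 0.001]
wrist_force: [2.5, -0.6, -10.3]
width: 0.266
grip_force: 98.4
```

Request:
{"fn": "drive_tool", "kwargs": {
  "rows": [
    [0,0,0,0,0,0.004,0],
    [0,0,0,-0.0013,-0.0032,0,0],
    [0,0,0,0,0,0,0],
    [0,0,0,0,0,-0.001,0],
    [0,0,0,0,0,-0.001,0],
    [0,0,0,0,0,-0.001,0],
    [0,0,0,0,0,-0.001,0],
    [0,0,0,0,0,0,0]
  ]
}}

```text
time: 12.02
tool_pos: [0.566, -0.0199, 0.1546]
tcp_rot: [-2.042, -2.387, 0.0]
wrist_force: [3.5, -1.0, -14.6]
width: 0.269
grip_force: 98.6
```

Request:
{"fn": "drive_tool", "kwargs": {
  "rows": [
    [0,0,0,0,0,0.004,0],
    [0,0,0,-0.0032,-0.0013,0,0],
    [0,0,0,0,0,0,0],
    [0,0,0,0,0,-0.001,0],
    [0,0,0,0,0,-0.001,0],
    [0,0,0,0,0,-0.001,0],
    [0,0,0,0,0,-0.001,0],
    [0,0,0,0,0,0,0]
  ]
}}

```text
time: 12.68
tool_pos: [0.5653, -0.0232, 0.1545]
tcp_rot: [2.042, 2.387, -0.0]
wrist_force: [5.5, -1.4, -15.1]
width: 0.263
grip_force: 98.7
```

Request:
{"fn": "drive_tool", "kwargs": {
  "rows": [
    [0,0,0,0,0,0.004,0],
    [0,0,0,0.0032,0.0077,0,0],
    [0,0,0,0,0,0,0],
    [0,0,0,0,0,-0.001,0],
    [0,0,0,0,0,-0.001,0],
    [0,0,0,0,0,-0.001,0],
    [0,0,0,0,0,-0.001,0],
    [0,0,0,0,0,0,0]
  ]
}}

```text
time: 13.35
tool_pos: [0.5726, -0.0189, 0.1564]
tcp_rot: [2.042, 2.387, 0.001]
wrist_force: [0.6, -0.2, -3.8]
width: 0.262
grip_force: 100.8
```

Request:
{"fn": "drive_tool", "kwargs": {
  "rows": [
    [0,0,0,0,0,-0.001,0],
    [0,0,0,0,0,-0.001,0],
    [0,0,0,0,0,-0.001,0],
    [0,0,0,0,0,0,0]
  ]
}}

```text
time: 13.68
tool_pos: [0.5726, -0.0189, 0.1591]
tcp_rot: [2.042, 2.387, 0.0]
wrist_force: [-0.6, 0.2, -3.2]
width: 0.264
grip_force: 100.8
```

Request:
{"fn": "drive_tool", "kwargs": {
  "rows": [
    [0,0,0,0,0,-0.001,0],
    [0,0,0,0,0,-0.001,0],
    [0,0,0,0,0,0,0]
  ]
}}

```text
time: 13.93
tool_pos: [0.5722, -0.0188, 0.1604]
tcp_rot: [-2.042, -2.387, 0.0]
wrist_force: [0.8, -0.1, -5.4]
width: 0.265
grip_force: 100.0
```

Touching the bearing at about z = 0.160. Now push gently.

Request:
{"fn": "drive_tool", "kwargs": {
  "rows": [
    [0,0,0,0,0,-0.001,0],
    [0,0,0,0,0,-0.001,0],
    [0,0,0,0,0,-0.001,0],
    [0,0,0,0,0,0,0]
  ]
}}

```text
time: 14.27
tool_pos: [0.5719, -0.0185, 0.1632]
tcp_rot: [-2.041, -2.386, 0.001]
wrist_force: [1.2, 0.8, -11.1]
width: 0.266
grip_force: 99.6
```

Request:
{"fn": "drive_tool", "kwargs": {
  "rows": [
    [0,0,0,0,0,-0.001,0],
    [0,0,0,0,0,-0.001,0],
    [0,0,0,0,0,0,0]
  ]
}}

```text
time: 14.52
tool_pos: [0.5723, -0.0187, 0.1659]
tcp_rot: [-2.042, -2.387, 0.0]
wrist_force: [0.5, 1.0, -9.5]
width: 0.271
grip_force: 99.8
```

Request:
{"fn": "drive_tool", "kwargs": {
  "rows": [
    [0,0,0,0,0,-0.001,0],
    [0,0,0,0,0,-0.001,0],
    [0,0,0,0,0,-0.001,0],
    [0,0,0,0,0,-0.001,0],
    [0,0,0,0,0,-0.001,0],
    [0,0,0,0,0,0,0]
  ]
}}

```text
time: 15.02
tool_pos: [0.5724, -0.0188, 0.1712]
tcp_rot: [-2.042, -2.387, 0.0]
wrist_force: [0.2, 1.6, -8.4]
width: 0.265
grip_force: 99.9
```

Request:
{"fn": "drive_tool", "kwargs": {
  "rows": [
    [0,0,0,0,0,-0.001,0],
    [0,0,0,0,0,-0.001,0],
    [0,0,0,0,0,-0.0005,0],
    [0,0,0,0,0,0,0],
    [0,0,0,0,0,0,0]
  ]
}}

```text
time: 15.43
tool_pos: [0.5724, -0.0189, 0.1734]
tcp_rot: [2.042, 2.387, -0.0]
wrist_force: [-0.4, 1.3, -10.6]
width: 0.265
grip_force: 99.8
```

Request:
{"fn": "drive_tool", "kwargs": {
  "rows": [
    [0,0,0,0,0,0.003,0],
    [0,0,0,0,0,0.005,0],
    [0,0,0,0,0,0.006,0],
    [0,0,0,0,0,0.005,0],
    [0,0,0,0,0,0.003,0],
    [0,0,0,0,0,0.002,0],
    [0,0,0,0,0,0,0],
    [0,0,0,0,0,0,0]
  ]
}}

```text
time: 16.1
tool_pos: [0.5724, -0.0189, 0.1492]
tcp_rot: [-2.042, -2.387, 0.0]
wrist_force: [-0.4, 0.7, -3.6]
width: 0.265
grip_force: 100.9
```

Request:
{"fn": "drive_tool", "kwargs": {
  "rows": [
    [0,0,0,0,-0.003,0,0],
    [0,0,0,0,-0.006,0,0],
    [0,0,0,0,-0.008,0,0],
    [0,0,0,0,-0.008,0,0],
    [0,0,0,0,-0.01,0,0],
    [0,0,0,0,-0.012,0,0],
    [0,0,0,0,-0.015,0,0],
    [0,0,0,0,-0.018,0,0]
  ]
}}

```text
time: 16.77
tool_pos: [0.4923, -0.0314, 0.1494]
tcp_rot: [2.042, 2.387, 0.0]
wrist_force: [0.4, 0.2, -3.6]
width: 0.266
grip_force: 100.8
```

Request:
{"fn": "drive_tool", "kwargs": {
  "rows": [
    [0,0,0,0,-0.018,0,0],
    [0,0,0,0,-0.015,0,0],
    [0,0,0,0.015,-0.007,0,0],
    [0,0,0,0.03,0,0,0],
    [0,0,0,0.03,0,0,0],
    [0,0,0,0.03,0,0,0],
    [0,0,0,0.02,0,0,0],
    [0,0,0,0.005,0,0,0]
  ]
}}

```text
time: 17.43
tool_pos: [0.4321, 0.0932, 0.1494]
tcp_rot: [-2.039, -2.389, -0.002]
wrist_force: [-0.1, 0.4, -3.8]
width: 0.263
grip_force: 100.8
```

Request:
{"fn": "drive_tool", "kwargs": {
  "rows": [
    [0,0,0,0,0,0.005,0],
    [0,0,0,0,0,0.01,0],
    [0,0,0,0,0,0.006,0],
    [0,0,0,0,0,0.003,0],
    [0,0,0,0,0,0,0],
    [0,0,0,0,0,0,0],
    [0,0,0,0,0,0,0]
  ]
}}

```text
time: 18.02
tool_pos: [0.434, 0.0905, 0.1253]
tcp_rot: [2.043, 2.386, -0.0]
wrist_force: [0.0, 0.1, -4.3]
width: 0.27
grip_force: 100.6
```

Request:
{"fn": "drive_tool", "kwargs": {
  "rows": [
    [0,0,0,0,0,0.001,0],
    [0,0,0,0,0,0.001,0],
    [0,0,0,0,0,0.001,0],
    [0,0,0,0,0,0.001,0],
    [0,0,0,0,0,0,0],
    [0,0,0,0,0,0,0]
  ]
}}

```text
time: 18.52
tool_pos: [0.4337, 0.091, 0.1213]
tcp_rot: [2.042, 2.388, -0.0]
wrist_force: [0.6, 0.5, -2.7]
width: 0.27
grip_force: 100.8
```

Request:
{"fn": "drive_tool", "kwargs": {
  "rows": [
    [0,0,0,0,0,0.0006,0],
    [0,0,0,0,0,0,0],
    [0,0,0,0,0,0,0.5],
    [0,0,0,0,0,0,1],
    [0,0,0,0,0,0,1],
    [0,0,0,0,0,0,1],
    [0,0,0,0,0,0,1],
    [0,0,0,0,0,0,1]
  ]
}}

```text
time: 19.18
tool_pos: [0.4338, 0.091, 0.1207]
tcp_rot: [2.042, 2.387, 0.0]
wrist_force: [0.2, 0.1, 0.7]
width: 1.002
grip_force: 0.0
```

Request:
{"fn": "drive_tool", "kwargs": {
  "rows": [
    [0,0,0,0,0,-0.015,1],
    [0,0,0,0,0,-0.03,1],
    [0,0,0,0,0,-0.035,1],
    [0,0,0,0,0,-0.03,1],
    [0,0,0,0,0,0,1],
    [0,0,0,0,0,0,1]
  ]
}}

```text
time: 19.68
tool_pos: [0.4355, 0.0913, 0.2332]
tcp_rot: [2.04, 2.385, 0.007]
wrist_force: [0.5, 0.4, -0.3]
width: 0.998
grip_force: 0.0
```

Run:
```python
from fit import *
from go import to
s=avg("side",3)
save("parked",cv2.resize(s["color"][110:290,200:440],(800,600)))
h=hsv(s); m=box(((h[...,0]>12)&(h[...,0]<35)&(h[...,1]>100)).astype(float),(268,155,298,185),0)
v,u=np.nonzero(m); print(len(u),u.mean(),v.mean()); 
for z in(.116,.118,.120): print(at_z(s,[(u.mean(),v.mean())],z)[0].round(4))
to([.5715,-.027,.23])
```

```text
35 284.6 168.4857142857143
[ 0.5707 -0.0321  0.116 ]
[ 0.5703 -0.0304  0.118 ]
[ 0.57   -0.0286  0.12  ]
t 19.83 pos [0.4327 0.0908 0.2291] heading 0.1555 tool z [-2.6e-03 -4.0e-04 -1.0e+00] shift [-0.1379  0.1189 -0.0012] F [-0.97  0.27  0.27] w 0.999
```

View pics/parked.png

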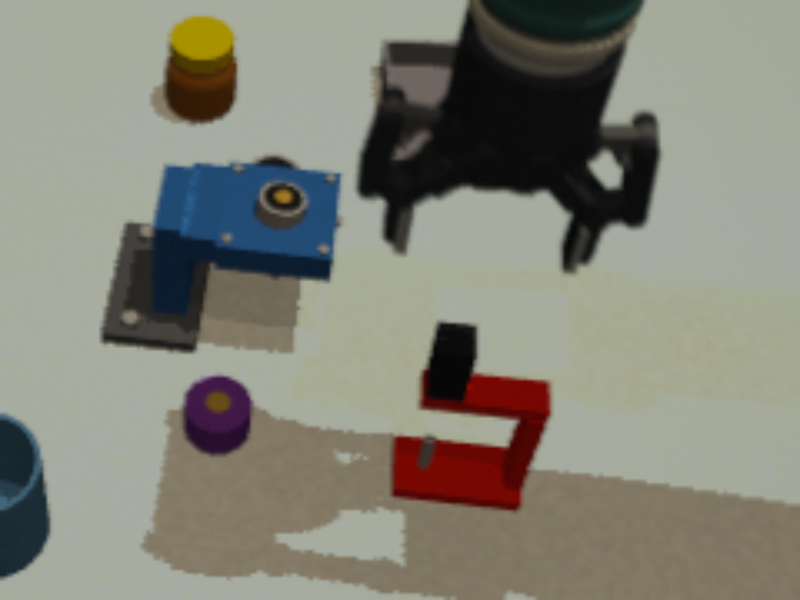

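Request:
{"fn": "drive_tool", "kwargs": {
  "rows": [
    [0,0,0,-0.015,0.013,0,1],
    [0,0,0,-0.03,0.026,0,1],
    [0,0,0,-0.03,0.026,0,1],
    [0,0,0,-0.03,0.026,0,1],
    [0,0,0,-0.022,0.019,0,1],
    [0,0,0,-0.011,0.0085,0,1],
    [0,0,0,0,0,0.02,1],
    [0,0,0,0,0,0.03,1]
  ]
}}

```text
time: 20.5
tool_pos: [0.5745, -0.0278, 0.1819]
tcp_rot: [2.042, 2.383, 0.004]
wrist_force: [0.7, -0.4, -1.1]
width: 1.004
grip_force: 0.0
```

Request:
{"fn": "drive_tool", "kwargs": {
  "rows": [
    [0,0,0,0,0,0.03,1],
    [0,0,0,0,0,0.02,1],
    [0,0,0,0,0,0.01,1],
    [0,0,0,0,0,0.003,1],
    [0,0,0,0,0,0,1],
    [0,0,0,0,0,0,1],
    [0,0,0,0,0,0,1],
    [0,0,0,0,0,0,1]
  ]
}}

```text
time: 21.17
tool_pos: [0.5735, -0.027, 0.1196]
tcp_rot: [2.04, 2.385, 0.003]
wrist_force: [-0.5, 0.2, -0.9]
width: 0.999
grip_force: 0.0
```

```bash
python3 -c "
from go import *
for i in range(3): to([.5713,-.0272,.1065]); p=read_camera('side')"
```

```text
t 21.17 pos [ 0.5735 -0.027   0.1196] heading 0.1557 tool z [ 3.3e-03 -3.0e-04 -1.0e+00] shift [ 0.0002 -0.0023  0.0131] F [-0.48  0.21 -0.91] w 0.999
t 21.22 pos [ 0.5733 -0.027   0.1194] heading 0.1556 tool z [ 2.9e-03 -3.0e-04 -1.0e+00] shift [ 0.0001 -0.0021  0.0129] F [-0.14 -0.    0.38] w 1.0
t 21.27 pos [ 0.5731 -0.027   0.1191] heading 0.1556 tool z [ 2.4e-03 -2.0e-04 -1.0e+00] shift [ 0.0001 -0.0018  0.0126] F [ 0.5  -1.76 -0.92] w 1.001
```

Request:
{"fn": "drive_tool", "kwargs": {
  "rows": [
    [0,0,0,0,0,0.004,1],
    [0,0,0,0,0,0.004,1],
    [0,0,0,0,0,0.0025,1],
    [0,0,0,0,0,0,1],
    [0,0,0,0,0,0,0.6],
    [0,0,0,0,0,0,0.4],
    [0,0,0,0,0,0,0],
    [0,0,0,0,0,0,0]
  ],
  "force": 60
}}

```text
time: 21.98
tool_pos: [0.5723, -0.027, 0.1073]
tcp_rot: [2.042, 2.387, 0.0]
wrist_force: [-0.5, -0.6, 0.2]
width: 0.451
grip_force: 0.5
```

Request:
{"fn": "drive_tool", "kwargs": {
  "rows": [
    [0,0,0,0,0,0,0],
    [0,0,0,0,0,0,0],
    [0,0,0,0,0,0,0]
  ]
}}

```text
time: 22.23
tool_pos: [0.5711, -0.0271, 0.1069]
tcp_rot: [-2.041, -2.386, 0.002]
wrist_force: [-4.8, -0.9, 2.1]
width: 0.361
grip_force: 59.1
```

Request:
{"fn": "drive_tool", "kwargs": {
  "rows": [
    [0,0,0,0,0,-0.001,0],
    [0,0,0,0,0,-0.002,0],
    [0,0,0,0,0,-0.002,0],
    [0,0,0,0,0,-0.002,0],
    [0,0,0,0,0,-0.003,0],
    [0,0,0,0,0,-0.003,0],
    [0,0,0,0,0,-0.004,0],
    [0,0,0,0,0,-0.004,0]
  ],
  "force": 80
}}

```text
time: 22.9
tool_pos: [0.5742, -0.027, 0.1303]
tcp_rot: [2.04, 2.385, 0.005]
wrist_force: [-0.2, -0.3, -0.6]
width: 0.347
grip_force: 80.3
```

Request:
{"fn": "drive_tool", "kwargs": {
  "rows": [
    [0,0,0,0,0,-0.01,0],
    [0,0,0,0,0,-0.02,0],
    [0,0,0,0,0,-0.02,0],
    [0,0,0,0,0,-0.01,0],
    [0,0,0,0,0,0,0]
  ]
}}

```text
time: 23.32
tool_pos: [0.5752, -0.0272, 0.1929]
tcp_rot: [2.038, 2.382, 0.008]
wrist_force: [0.0, 0.1, -0.8]
width: 0.353
grip_force: 80.3
```

Run:
```python
from go import *
p=read_camera("side"); save("held",cv2.resize(p["color"][90:240,200:400],(800,600)))
to([.463,-.254,.17])
```

```text
t 23.37 pos [ 0.574  -0.0271  0.1908] heading 0.1556 tool z [ 5.3e-03 -4.0e-04 -1.0e+00] shift [-0.207  -0.1449  0.0203] F [ 0.57  0.33 -1.42] w 0.353
```

View pics/held.png

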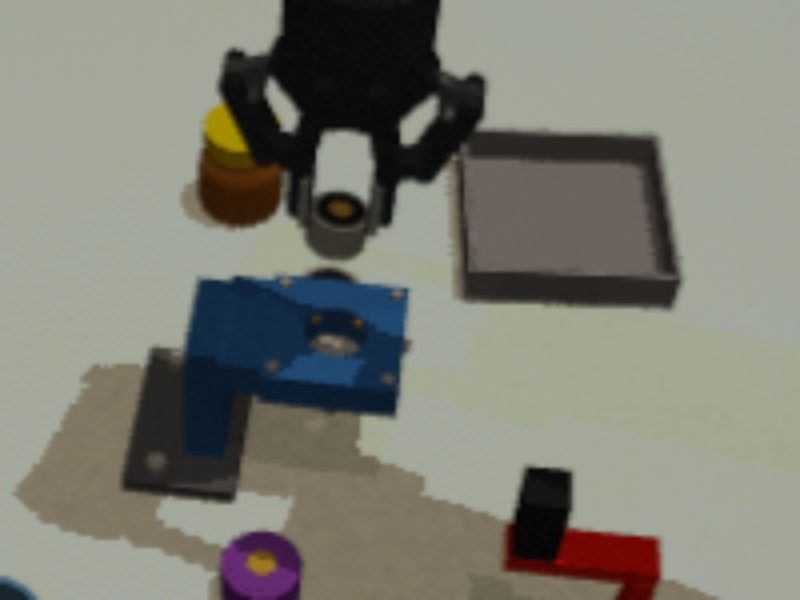

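Request:
{"fn": "drive_tool", "kwargs": {
  "rows": [
    [0,0,0,-0.015,-0.0105,0,0],
    [0,0,0,-0.03,-0.021,0,0],
    [0,0,0,-0.035,-0.0245,0,0],
    [0,0,0,-0.035,-0.0245,0,0],
    [0,0,0,-0.035,-0.0245,0,0],
    [0,0,0,-0.03,-0.0205,0,0],
    [0,0,0,-0.0185,-0.0125,0,0],
    [0,0,0,-0.008,-0.0055,0,0]
  ]
}}

```text
time: 24.03
tool_pos: [0.4616, -0.2527, 0.1869]
tcp_rot: [-2.045, -2.383, 0.002]
wrist_force: [-0.5, -0.3, -1.3]
width: 0.351
grip_force: 80.3
```

Request:
{"fn": "drive_tool", "kwargs": {
  "rows": [
    [0,0,0,0,0,0.015,0],
    [0,0,0,0,0,0.03,0],
    [0,0,0,0,0,0.035,0],
    [0,0,0,0,0,0.03,0],
    [0,0,0,0,0,0.02,0],
    [0,0,0,0,0,0.01,0],
    [0,0,0,0,0,0,0],
    [0,0,0,0,0,0,0]
  ]
}}

```text
time: 24.7
tool_pos: [0.4638, -0.2499, 0.0479]
tcp_rot: [-2.041, -2.387, 0.0]
wrist_force: [-1.0, 0.3, -0.5]
width: 0.352
grip_force: 80.3
```

```bash
python3 -c "
from go import *
for i in range(3): to([.463,-.254,.0165]); p=read_camera('side')"
```

```text
t 24.7 pos [ 0.4638 -0.2499  0.0479] heading 0.156 tool z [-9.e-04  7.e-04 -1.e+00] shift [-0.004  -0.0014  0.0313] F [-0.98  0.32 -0.46] w 0.352
t 24.75 pos [ 0.4648 -0.2506  0.0491] heading 0.1559 tool z [ 1.3e-03 -6.0e-04 -1.0e+00] shift [-0.0031 -0.0024  0.0326] F [ 0.59 -0.82 -0.38] w 0.355
t 24.8 pos [ 0.4653 -0.251   0.0498] heading 0.1558 tool z [ 0.0026 -0.0015 -1.    ] shift [-0.0026 -0.0028  0.0333] F [ 0.27 -0.26  0.19] w 0.35
```

Request:
{"fn": "drive_tool", "kwargs": {
  "rows": [
    [0,0,0,-0.003,-0.002,0.01,0],
    [0,0,0,0,0,0.01,0],
    [0,0,0,0,0,0.006,0],
    [0,0,0,0,0,0.003,0],
    [0,0,0,0,0,0,0],
    [0,0,0,0,0,0,0],
    [0,0,0,0,0,0,0],
    [0,0,0,0,0,0,0]
  ]
}}

```text
time: 25.52
tool_pos: [0.4623, -0.2537, 0.0189]
tcp_rot: [2.042, 2.387, 0.0]
wrist_force: [-0.2, 1.5, -0.5]
width: 0.353
grip_force: 80.3
```

Request:
{"fn": "drive_tool", "kwargs": {
  "rows": [
    [0,0,0,0,0,0.001,0],
    [0,0,0,0,0,0.001,0],
    [0,0,0,0,0,0.001,0],
    [0,0,0,0,0,0,0],
    [0,0,0,0,0,0,0]
  ]
}}

```text
time: 25.93
tool_pos: [0.4626, -0.2535, 0.0182]
tcp_rot: [-2.042, -2.387, -0.0]
wrist_force: [-5.1, 4.5, 15.7]
width: 0.354
grip_force: 82.3
```

Touching the tray floor (15.7 N); back off slightly, release, and retreat.

Request:
{"fn": "drive_tool", "kwargs": {
  "rows": [
    [0,0,0,0,0,-0.002,0],
    [0,0,0,0,0,0,0],
    [0,0,0,0,0,0,0.65],
    [0,0,0,0,0,0,0.65],
    [0,0,0,0,0,0,0.65],
    [0,0,0,0,0,0,0.65],
    [0,0,0,0,0,0,0.65]
  ]
}}

```text
time: 26.52
tool_pos: [0.4622, -0.2536, 0.018]
tcp_rot: [-2.042, -2.387, 0.0]
wrist_force: [-0.1, 0.3, 0.1]
width: 0.65
grip_force: 0.0
```

Request:
{"fn": "drive_tool", "kwargs": {
  "rows": [
    [0,0,0,0,0,-0.01,0.65],
    [0,0,0,0,0,-0.03,0.65],
    [0,0,0,0,0,-0.035,0.65],
    [0,0,0,0,0,-0.035,0.65],
    [0,0,0,0,0,-0.035,0.65],
    [0,0,0,0,0,-0.03,0.65],
    [0,0,0,0,0,0,0.65],
    [0,0,0,0,0,0,0.65]
  ]
}}

```text
time: 27.18
tool_pos: [0.4641, -0.2547, 0.1969]
tcp_rot: [2.038, 2.382, 0.002]
wrist_force: [-0.8, 0.1, -0.2]
width: 0.649
grip_force: 0.0
```

Run:
```python
from go import *
p=read_camera("side"); save("end",cv2.resize(p["color"][80:290,140:420],(800,600)))
to([.463,-.254,.17])
```

```text
t 27.23 pos [ 0.4626 -0.2538  0.1944] heading 0.1556 tool z [ 0.0019 -0.0011 -1.    ] shift [-0.0002  0.0003  0.0244] F [-0.3   0.44 -1.27] w 0.647
```

View pics/end.png

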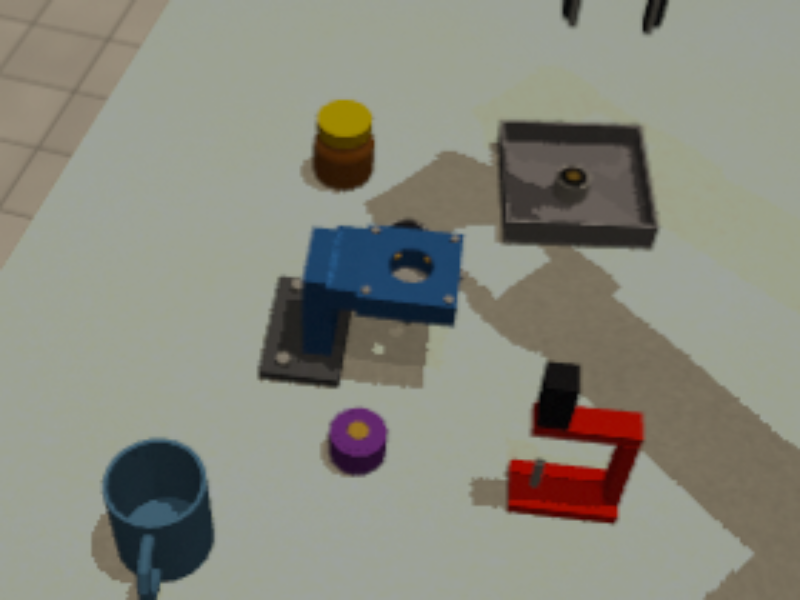

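The bearing lies in the tray, around (572,180) in the crop. The poker stands upright at about (570,450), and the mug and jar have not moved.

```bash
python3 -c "
from workcell import workorder
print(workorder.finish_job())"
```

```text
the job is handed in; nothing more can be done
None
```

The job is handed in at about 27 s of the 64 s: the bearing is in the tray, the poker stands upright about 18 cm from the seat, and the mug and jar look unmoved; the detergent bottle was outside the last picture, but the arm never went near it. The hand-in returned no verdict.

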